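# Offer a brass strap anchor up to the slot of a sandal sole

### The job

Pluck the oblong, block-shaped brass strap anchor from the pocket tray, lift it over the top of the tool rack, and hold it foot down and upright about one centimetre above the oblong slot in the sandal sole, centred and lined up with the slot, so that glue can be brushed in beneath it. Never touch the rack or the sole with its board, and leave all the other things where they are. Finish while still holding the anchor there, hovering: do not insert it, rest it or let go.

Things in the scene. Friction and masses are not known exactly. Their poses are not given: they have to be found in the camera images.
- anchor: Brass strap anchor, 50 g, the tray's only block-shaped fitting. Head 26 mm long (x), 12 wide (y), 16 high; under it a foot 16 long (x), 6 wide (y), 8 high; total height 24. Origin: centre of the foot's underside, z up. At the start it stands upright, foot loose in a pocket, head resting on the tray's top. Same after a half turn about z. The others: a low round button, a slim pillar on a disc.
- anchor_foot (a point): Centre of the underside of the anchor's foot (the anchor's origin).
- tray: Grey pocket tray fixed to the bench, 180 mm (its x) by 70 mm (its y), 14 mm high. Origin: centre of its underside. Three oblong pockets 19 by 9 mm, 10 mm deep, in a row along x at -55, 0 and +55 mm, their length along x. One fitting in each, in any order; the anchor lies with its length along the tray's x.
- rack: Dark wooden tool rack fixed to the bench between tray and sole: block 300 mm long (its x), 50 mm wide (its y), 55 mm high, with upright punches and awl handles along it whose tops reach 105 mm. Origin: centre of its underside.
- sole: Black sandal sole, 260 mm long, on a fixed wooden board (300 by 130, 18 thick, from x = -75 to +225). Origin: on the bench straight below the slot; x to the heel, y across the sole, z up. Sole 8 mm thick; on its forefoot a dull red pad, 56 (x) by 60 mm (y), 8 thick, with the oblong slot and, 24 mm towards the heel, a round 11 mm hole. The pad's top is highest, 34 mm above the bench.
- slot (a point): Centre of the mouth of the oblong slot, in the plane of the pad's top, 34 mm above the bench. The slot is 19 mm long across the sole (the sole's y) and 9 mm wide (the sole's x): the anchor's x must lie along the sole's y, either way round. 
- button: Low round domed brass button, 24 mm in diameter, 9 mm high above the tray, in another pocket of the tray. Leave alone. Origin: tip of its pin, 8 mm below its disc.
- pillar: Round brass pillar, 10 mm in diameter, on a disc of 22 mm, 19 mm high above the tray, in another pocket. Leave alone. Origin: underside of its foot, 8 mm below its disc.
- glue_can: Glue can, 100 mm in diameter, 120 mm high, beyond the rack. Leave alone. Origin: centre of its underside.
- tape: Roll of paper tape, 90 mm in diameter, 45 mm high. Leave alone. Origin: centre of its underside.
- hammer: Hammer lying at the right side of the bench. Leave alone.
- driver: Screwdriver lying beyond the tray. Leave alone.
- last: Wooden shoe last, 100 mm high, to the left of the tray. Leave alone.
- lid: Flat steel tin lid, 68 mm in diameter, 8 mm high, to the right of the sole. Leave alone. Origin: centre of its underside.

How it is judged (in metres and radians):
On the way, in this order (a step that is already met when the one before it is completed fails the run):
1. the anchor is lifted out of its pocket, in the fingers, its foot at least 20 mm above the tray's top (z of anchor_foot in the frame of tray above 0.034 m and contact force between the fingers and anchor above 1 N), for 0.1 s.
2. the anchor passes over the top of the rack (z of anchor_foot in the frame of rack above 0.105 m and y of anchor_foot in the frame of rack between -0.05 and 0.05 m and x of anchor_foot in the frame of rack between -0.15 and 0.15 m).
At the end, for the whole second after the job is handed in: The anchor is held in the fingers, still and upright (within 0.15 rad), its foot 3 to 20 mm above the mouth of the slot, within 5 mm of its centre sideways and lined up with it within 0.15 rad, not touching the sole, the rack or the tray (horizontal distance between anchor_foot and slot below 0.005 m and z of anchor_foot in the frame of slot between 0.003 and 0.02 m and angle between the x axis of anchor and the y axis of sole, either way round below 0.15 rad and angle between anchor's own z axis and vertical below 0.15 rad and linear speed of anchor below 0.02 m/s and contact force between the fingers and anchor above 1 N and contact force between anchor and sole below 0.1 N and contact force between anchor and tray below 0.1 N and contact force between anchor and rack below 0.1 N); the arm keeps its last pose, push and grip.
It fails at once if anything touches the rack (more than 1 N) (contact force between anything else and rack above 1 N).
It fails at once if anything touches the sole or its board (more than 1 N) (contact force between anything else and sole above 1 N).
It fails at once if a bystander on the bench is disturbed (moved more than 30 mm) (distance of any of glue_can, tape, hammer, driver, last, lid from where it was at the start of the episode above 0.03 m).
It fails at once if the button or the pillar in the tray is disturbed (moved more than 12 mm) (distance of any of button, pillar from where it was at the start of the episode above 0.012 m).
It also fails if it takes over 43 s, if anything falls off the work surface, if the arm or the gripper's body presses on something with over 40 N, if the wrist force passes 120 N, or if a joint passes its speed limit or range.

### The arm

A 7-joint arm with a two-finger parallel gripper is mounted at the origin on the work surface. World frame = base frame: x ahead of the robot, y to its left, z up, the work surface at z = 0. Lengths are in mm, angles in rad, forces in N, time in s.
With the tool pointing down it reaches from about 400 to 875 mm from the base axis. Payload 19.3 kg.
Tool frame: the origin (TCP) lies on the centre line of the jaws, within the pads' length; the fingertips stand 11 mm ahead of it and the grasp point (between the pads) lies 8 mm behind it (bot.tip_extent is the distance from the TCP to the fingertips, in mm); z points along the fingers, y is the line along which they close (so a half turn about z gives the same grasp; the last joint's range is limited). The gripper opens to 85 mm and grips with 20 to 120 N. Pads are 22 mm wide; open, the fingers measure 114 mm over their backs; the gripper's body (76 mm by 85 mm) begins 54 mm behind the grasp point. The pads swing forward as they close: fully open they stand 13 mm farther back than shut.
Start: joints at [-1.212, 0.521, -0.036, 1.599, 0.021, 1.021, -0.113], TCP at [259.879, 568.399, 242.291] pointing down, gripper open.
Joint ranges: [-2.91, 2.91], [-0.3, 2.13], [-1.5, 1.42], [0.17, 2.43], [-1.26, 4.41], [0.16, 1.93], [-2.52, 2.52]. Speed limits (rad/s): [1.89, 1.89, 2.39, 2.39, 3.01, 3.01, 3.01].

### API

Orientations are given as [roll, pitch, yaw] about the fixed x, y, z axes, in that order (R = Rz(yaw) Ry(pitch) Rx(roll)).
In Python, from workcell import bot, eyes gives the robot as it stands (bot), with the cameras (eyes).
- The arm moves only by the tool run_rows, called after "Emit:" as name(argument=value, ...), one argument or row to a line, values as JSON. Schema: {"type":"object","properties":{"rows":{"type":"array","items":{"type":"number"},"minItems":5,"maxItems":40},"force":{"type":"number"},"only":{"type":"string"},"quiet":{"type":"boolean"},"lines":{"type":"string"}},"required":["rows"],"additionalProperties":false}. rows is one flat list of numbers that holds 1 to 8 rows one after another, with no inner brackets; each row has 5 numbers: dx, dy, dz in fractions of the full range, 1 being 800 mm, then a turn about the tool's z in parts of the range, where 1.0 means pi rad, then the opening from 0.0 (shut) to 1.0 (fully open); each row is the pose to reach, as a shift and turn from the pose commanded when the call began, along the tool's axes at that moment; what a row does not reach only later rows make up. A row lasts 1/12 s, in which the tool goes at most 41.7 mm and 0.125 rad, less where a joint would pass 70% of its speed; a pose out of reach is approached as far as the arm can. The fingers move at their own pace and stop on an object; force is the grip in N (left out, the last holds). Time passes only in rows, so rows that do not move let the fingers close. The tool returns the time, the measured TCP pose, the force, the opening and the grip force at its end. only (a regular expression) keeps the lines of the reply that match it, lines (a string "A,B") keeps lines A to B, and quiet returns only ok. A shift or turn number past 1, either way, is cut back to 1. Input that does not fit is refused with a message, and nothing moves.
- bot.state(): the state, without advancing time (a new reading comes with each control period).
- eyes.capture(name): name is "scene" or "top" or "wrist"; returns a dict with "image" (420x560x3 uint8, red, green, blue), "vfov" (degrees; the focal length in pixels is half the picture's height over the tangent of half this angle, whatever the lens; pixels are square), "cx", "cy" (the principal point, pixels), "cam_to_world" (4x4, takes a point from camera to world coordinates). Camera axes: x right, y up, looking along -z (the intrinsics and any distortion apply to the point x, -y, -z); pixel columns grow to the right and rows downward; lengths in mm; the calibration is good to about 2 mm. A picture is of the moment at which its call begins. There is no depth.
- bot.job_done(): hands the job in; it is judged then, once.
The state is a dict: "time": time; "joint_pos": joint angles; "qvel": joint speeds; "joint_efforts": joint torques, N m; "tcp_pos": TCP position; "tcp_rot": TCP orientation; "ft_force": force on the tool from outside, world axes, zero at the start; "moment": the same for the moment, N m; "gripper_width": opening from 0.0 (shut) to 1.0 (fully open); "grasp_force": force on a finger pad.
Only numpy, scipy, OpenCV 4.12 (cv2) and the standard library are available. Lean on these libraries where they do the work, as an engineer would, in place of code of your own. Each camera call takes 0.05 s, during which the arm holds its last target. There are 200 camera calls.

## Working session

There is one attempt and no reset: what is moved stays moved. The work goes in short steps, Python scripts to look and compute and a tool call to move; the robot and the scene stay as the last step left them, time stands still between calls to the robot, and variables do not carry over. Pictures are saved under pics/ and viewed, at most 10 in all, crops included, and the job is handed in when it is done.

```bash
ls; mkdir -p pics; cat > h.py <<'E'
import numpy as np, cv2
from workcell import bot, eyes
def cap(n,f):
    c=eyes.capture(n); cv2.imwrite('pics/'+f+'.png',c['image'][:,:,::-1]); np.savez('pics/'+f+'.npz',**{k:v for k,v in c.items()}); return c
def load(f): return dict(np.load('pics/'+f+'.npz',allow_pickle=True))
def ray(c,u,v,z):
    f=210/np.tan(np.radians(float(c['vfov']))/2); T=np.array(c['cam_to_world'])
    d=T[:3,:3]@np.array([(u-c['cx'])/f,-(v-c['cy'])/f,-1]); o=T[:3,3]
    return o+d*(z-o[2])/d[2]
E
python3 - <<'E'
from h import *
for n in ('top','scene'):
    c=cap(n,n); print({k:v for k,v in c.items() if k!='image'})
print(bot.state())
E
```

```text
pics
workcell.py
{'vfov': 43.264945176118275, 'cx': 281.17901884979506, 'cy': 217.32543367065833, 'cam_to_world': array([[-2.16264608e-03,  9.88454688e-01, -1.51501329e-01,
         3.21467418e+02],
       [-9.99979037e-01, -3.06227987e-03, -5.70505985e-03,
        -1.89627739e+01],
       [-6.10313262e-03,  1.51485815e-01,  9.88440590e-01,
         1.99098814e+03],
       [ 0.00000000e+00,  0.00000000e+00,  0.00000000e+00,
         1.00000000e+00]])}
{'vfov': 53.54028066516509, 'cx': 277.74010439951917, 'cy': 207.0956763261205, 'cam_to_world': array([[-5.25298159e-01, -6.95847747e-01,  4.89752750e-01,
         1.24559035e+03],
       [ 8.50903871e-01, -4.32905406e-01,  2.97582782e-01,
         3.65708681e+02],
       [ 4.94430505e-03,  5.73052199e-01,  8.19503955e-01,
         1.09769090e+03],
       [ 0.00000000e+00,  0.00000000e+00,  0.00000000e+00,
         1.00000000e+00]])}
{'time': 0.1, 'joint_pos': array([-1.21214392,  0.52196124, -0.03633645,  1.59991931,  0.02121766,
        1.02114627, -0.11279195]), 'qvel': array([ 1.51325693e-05, -2.30066465e-03,  7.00277201e-04, -8.43239130e-04,
       -1.43602602e-03, -1.11629423e-03, -8.66203662e-04]), 'joint_efforts': array([ 2.83367262e-03, -9.28496361e+01,  1.98378012e+00, -3.70541096e+01,
        1.79968524e-02,  5.27553755e-03,  3.32517288e-05]), 'tcp_pos': array([259.80124621, 568.1239486 , 241.79028976]), 'tcp_rot': array([-3.14054750e+00,  8.49575453e-05,  2.71275385e+00]), 'ft_force': array([ 0.40398334,  0.20789996, -0.23723958]), 'moment': array([-0.01445074,  0.04389437,  0.0335096 ]), 'grasp_force': 0.0, 'gripper_width': 0.9979400796173499}
```

View pics/top.png

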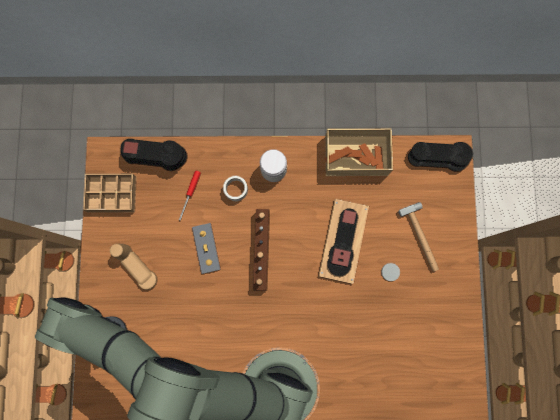

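View pics/scene.png

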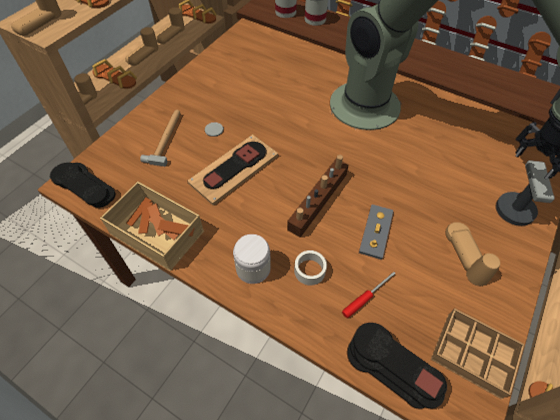

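The top view shows the tray around (206,248), with the rack at (261,250) and the pad with the slot near (341,257). In the scene view the tray is near (377,232) and the pad near (248,152). I'll enlarge these.

```bash
python3 - <<'E'
import cv2,numpy as np
a=cv2.imread('pics/top.png')
r=lambda x,y,w,h,s:cv2.resize(a[y:y+h,x:x+w],None,fx=s,fy=s,interpolation=cv2.INTER_CUBIC)
cv2.imwrite('pics/topcrop.png',np.hstack([r(185,218,40,60,9),r(320,218,48,60,9)]))
E
```

```text
(no output)
```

View pics/topcrop.png

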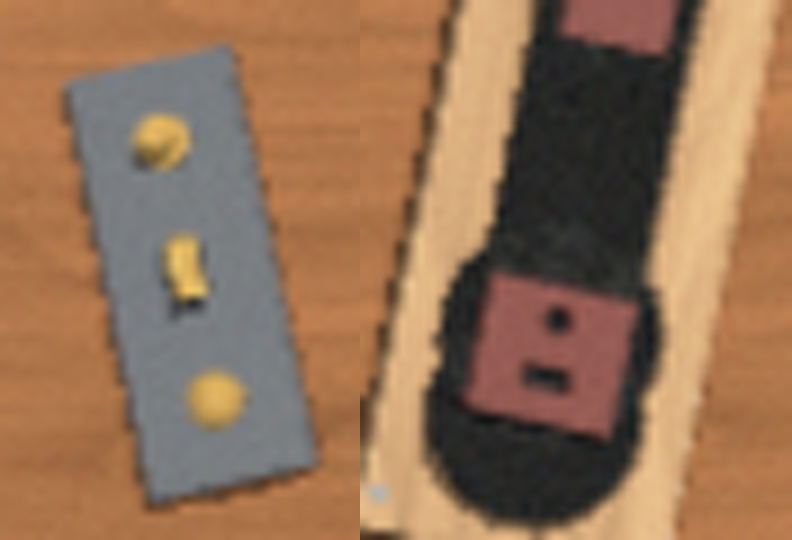

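The anchor is the middle fitting, at crop (187,270). The slot is at (546,377) and the hole at (558,320) in the right half. The tray corners are (67,85), (230,45), (318,465), (150,505), and the pad corners are (492,270), (638,302), (612,440), (463,403).

```bash
python3 - <<'E'
from h import *
c=load('top')
L=lambda x,y,z:ray(c,(x+.5)/9-.5+185,(y+.5)/9-.5+218,z)[:2]
R=lambda x,y,z:ray(c,(x-360+.5)/9-.5+320,(y+.5)/9-.5+218,z)[:2]
P=np.array([L(*p,14) for p in((67,85),(230,45),(318,465),(150,505))])
d=(P[0]+P[1]-P[2]-P[3])/2
print(P.round(),'tray',P.mean(0),np.linalg.norm(d),'yaw',np.arctan2(d[1],d[0]))
print('anchor',L(187,270,30),[L(162,140,24),L(215,400,20)])
Q=np.array([R(*p,34) for p in((492,270),(638,302),(612,440),(463,403))])
d=(Q[0]+Q[1]-Q[2]-Q[3])/2
print('pad',Q.mean(0),np.linalg.norm(d),'x yaw',np.arctan2(d[1],d[0]),'slot',R(546,377,34),'hole',R(558,320,34))
K=[ray(c,*p,55)[:2] for p in((255,209),(269,209),(266,292),(252,291))];K=np.array(K);print('rack',K.round(),K.mean(0))
s=bot.state();print(s['tcp_pos'],s['tcp_rot'])
E
```

```bash
cat >> h.py <<'E'
from scipy.spatial.transform import Rotation as Ro
def go(x,y,z,yaw):
    s=bot.state(); R=Ro.from_euler('xyz',s['tcp_rot'])
    d=R.inv().apply(np.array([x,y,z])-s['tcp_pos'])
    t=-(yaw-s['tcp_rot'][2]); print('d',d.round(1),'turn',round((t+np.pi)%(2*np.pi)-np.pi,3),'tip',bot.tip_extent,'t',s['time'],'q',s['joint_pos'].round(2), s['tcp_pos'].round(1),s['tcp_rot'].round(3),s['ft_force'].round(1),s['gripper_width'],s['grasp_force'])
E
python3 -c "
from h import *
go(509,275,170,3.36)"
```

```text
d [-348.5 -162.9   72. ] turn -0.647 tip 11.0 t 0.1 q [-1.21  0.52 -0.04  1.6   0.02  1.02 -0.11] [259.8 568.1 241.8] [-3.141  0.     2.713] [ 0.4  0.2 -0.2] 0.9979400796173499 0.0
```

The manual's scale: shifts go in shares of 800 mm and turns go in shares of pi rad. Converting my numbers, -348 mm is -0.435, -163 mm is -0.2038, -0.647 rad is -0.2059.

Emit:
run_rows(
  rows=[-0.125, -0.0588, 0, -0.0637, 1, -0.25, -0.1175, 0, -0.1273, 1, -0.375, -0.175, 0.0375, -0.191, 0.6, -0.435, -0.2038, 0.0625, -0.2059, 0.45, -0.435, -0.2038, 0.09, -0.2059, 0.45, -0.435, -0.2038, 0.09, -0.2059, 0.45, -0.435, -0.2038, 0.09, -0.2059, 0.45, -0.435, -0.2038, 0.09, -0.2059, 0.45],
)

```text
time: 0.77
tcp_pos: [470.1, 320.1, 186.3]
tcp_rot: [-3.142, -0.0, -2.923]
ft_force: [1.2, 1.1, -0.1]
gripper_width: 0.452
grasp_force: 0.0
```

```bash
python3 -c "
from h import *
go(509,275,170,3.36)"
```

```text
d [-28.2 -52.4  16.3] turn 0.0 tip 11.0 t 0.7667 q [-0.6   0.5  -0.14  1.8   0.09  0.85  1.01] [470.1 320.1 186.3] [-3.142 -0.    -2.923] [ 1.2  1.1 -0.1] 0.4516819307846434 0.0
```

In the tool's units: -52 mm is -0.065, -28 mm is -0.035.

Emit:
run_rows(
  rows=[-0.035, -0.065, 0.02, 0, 0.4, -0.035, -0.065, 0.02, 0, 0.4, -0.035, -0.065, 0.02, 0, 0.4, -0.035, -0.065, 0.02, 0, 0.4, -0.035, -0.065, 0.02, 0, 0.4, -0.035, -0.065, 0.02, 0, 0.4],
)

```text
time: 1.27
tcp_pos: [507.1, 278.4, 171.1]
tcp_rot: [3.141, 0.0, -2.922]
ft_force: [0.0, -0.0, -0.2]
gripper_width: 0.399
grasp_force: 0.0
```

```bash
python3 -c "
from h import *
c=cap('wrist','w1');print(c['vfov'],c['cx'],c['cy'],c['cam_to_world'].round(3))
go(509,275,170,3.36)"
```

```text
68.2916958629885 278.3885074020052 210.8691437524271 [[-2.17000e-01 -9.42000e-01 -2.57000e-01  4.41260e+02]
 [ 9.76000e-01 -2.09000e-01 -5.80000e-02  2.63979e+02]
 [ 1.00000e-03 -2.64000e-01  9.65000e-01  3.02400e+02]
 [ 0.00000e+00  0.00000e+00  0.00000e+00  1.00000e+00]]
d [-1.1 -3.8  1.2] turn 0.002 tip 11.0 t 1.3167 q [-0.51  0.53 -0.13  1.79  0.09  0.82  1.11] [507.1 278.4 171.2] [ 3.141  0.    -2.922] [-0.2  0.5  0. ] 0.4043464181876745 0.0
```

View pics/w1.png

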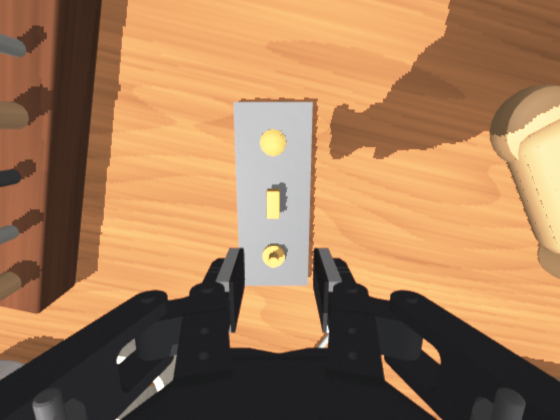

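The wrist view shows the tray corners at about (235,102), (313,101), (309,285) and (246,285). The top face of the anchor's head is centred near (273.5,205), with the button above it and the pillar below.

```bash
python3 - <<'E'
from h import *
c=load('w1')
P=np.array([ray(c,*p,14)[:2] for p in((235,102),(313,101),(309,285),(246,285))])
d=(P[2]+P[3]-P[0]-P[1])/2
print('tray',P.mean(0),np.linalg.norm(d),np.arctan2(d[1],d[0]),np.linalg.norm(P[0]-P[1]),np.linalg.norm(P[2]-P[3]))
print('anchor',ray(c,273.5,205,30),'ends',ray(c,273.5,191,30),ray(c,274,219,30))
I=c['image'];cv2.imwrite('pics/w1c.png',cv2.resize(I[180:290,220:330,::-1],None,fx=5,fy=5,interpolation=cv2.INTER_CUBIC))
E
```

```text
tray [508.73464163 276.7910161 ] 179.27453602169328 0.23554295403427372 68.69068870053428 65.09511386531437
anchor [509.49317262 274.85567338  30.        ] ends [496.84880232 272.09619981  30.        ] [522.35277904 278.13223535  30.        ]
```

View pics/w1c.png

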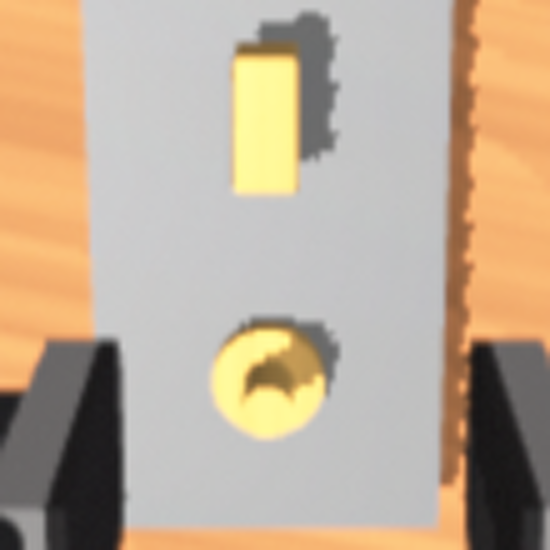

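The crop puts the head's top face at x 233–298, y 55–194, so its centre is image (273,204.8), which fits (509.5, 274.7). I'll go down.

```bash
python3 -c "
from h import *
go(509.5,274.7,28,3.367)"
```

```text
d [ -1.5  -4.2 143.2] turn -0.005 tip 11.0 t 1.3167 q [-0.51  0.53 -0.13  1.79  0.09  0.82  1.11] [507.1 278.4 171.2] [ 3.141  0.    -2.922] [-0.2  0.5  0. ] 0.4043464181876745 0.0
```

In the tool's units: 90 mm is 0.1125, 60 mm is 0.075.

Emit:
run_rows(
  rows=[-0.0019, -0.0053, 0.0375, 0, 0.4, -0.0019, -0.0053, 0.075, 0, 0.4, -0.0019, -0.0053, 0.1125, 0, 0.4, -0.0019, -0.0053, 0.1125, 0, 0.4, -0.0019, -0.0053, 0.1125, 0, 0.4, -0.0019, -0.0053, 0.1125, 0, 0.4],
)

```text
time: 1.82
tcp_pos: [510.5, 274.3, 82.5]
tcp_rot: [3.141, 0.001, -2.923]
ft_force: [-0.0, -0.1, 0.7]
gripper_width: 0.404
grasp_force: 0.0
```

```bash
python3 -c "
from h import *
go(509.5,274.7,28,3.367)"
```

```text
d [ 1.   0.6 54.5] turn -0.006 tip 11.0 t 1.8167 q [-0.51  0.66 -0.11  1.84  0.12  0.65  1.09] [510.5 274.3  82.5] [ 3.141e+00  1.000e-03 -2.923e+00] [-0.  -0.1  0.7] 0.4038468125693191 0.0
```

In the tool's units: 54 mm is 0.0675, 50 mm is 0.0625.

Emit:
run_rows(
  rows=[0.0013, 0.0008, 0.025, 0, 0.4, 0.0013, 0.0008, 0.05, 0, 0.4, 0.0013, 0.0008, 0.0625, 0, 0.4, 0.0013, 0.0008, 0.0675, 0, 0.4, 0.0013, 0.0008, 0.0675, 0, 0.4, 0.0013, 0.0008, 0.0675, 0, 0.4, 0.0013, 0.0008, 0.0675, 0, 0.4],
)

```text
time: 2.4
tcp_pos: [509.6, 274.1, 28.1]
tcp_rot: [3.141, 0.001, -2.924]
ft_force: [-0.2, -0.6, -0.2]
gripper_width: 0.402
grasp_force: 0.0
```

```bash
python3 -c "
from h import *
cap('wrist','w2')
go(509.5,274.7,28,3.367)"
```

```text
d [-0.1  0.6  0. ] turn -0.007 tip 11.0 t 2.45 q [-0.52  0.75 -0.1   1.85  0.13  0.54  1.07] [509.6 274.1  28. ] [ 3.141e+00  1.000e-03 -2.924e+00] [ 0.5 -0.8 -0.4] 0.4012463262105765 0.0
```

View pics/w2.png

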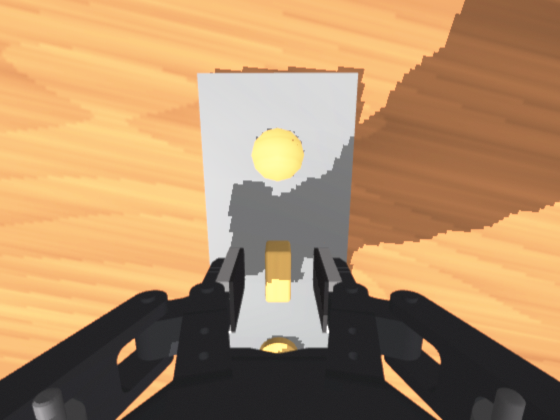

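The anchor sits between the jaws, centred at about column 278, with no contact. I'll close on it now.

Emit:
run_rows(
  rows=[0, 0, 0, 0, 0.05, 0, 0, 0, 0, 0, 0, 0, 0, 0, 0, 0, 0, 0, 0, 0, 0, 0, 0, 0, 0, 0, 0, 0, 0, 0, 0, 0, 0, 0, 0, 0, 0, 0, 0, 0],
  force=50,
)

```text
time: 3.12
tcp_pos: [509.3, 274.0, 27.6]
tcp_rot: [3.141, 0.001, -2.923]
ft_force: [-1.5, -0.0, 9.5]
gripper_width: 0.122
grasp_force: 50.8
```

```bash
python3 -c "
from h import *
go(509.5,274.7,28,3.367)"
```

```text
d [-0.4  0.6 -0.4] turn -0.007 tip 11.0 t 3.1167 q [-0.53  0.75 -0.1   1.85  0.13  0.54  1.07] [509.3 274.   27.6] [ 3.141e+00  1.000e-03 -2.923e+00] [-1.5 -0.   9.5] 0.12216490895710454 50.846883058547974
```

In the tool's units: -162 mm is -0.2025, -135 mm is -0.1688.

Emit:
run_rows(
  rows=[0, 0, -0.0125, 0, 0, 0, 0, -0.0375, 0, 0, 0, 0, -0.0813, 0, 0, 0, 0, -0.125, 0, 0, 0, 0, -0.1688, 0, 0, 0, 0, -0.2025, 0, 0, 0, 0, -0.2025, 0, 0, 0, 0, -0.2025, 0, 0],
)

```text
time: 3.78
tcp_pos: [509.6, 274.0, 190.9]
tcp_rot: [3.141, 0.003, -2.924]
ft_force: [-0.3, 0.1, -1.5]
gripper_width: 0.122
grasp_force: 49.6
```

```bash
python3 -c "
from h import *
cap('wrist','w3')
go(498,68,190,1.352)
go(463.5,-225.3,190,1.352)"
```

```text
d [  55.2 -198.4   -0.7] turn 2.008 tip 11.0 t 3.8333 q [-0.5   0.51 -0.13  1.78  0.09  0.86  1.12] [509.  273.7 189.3] [ 3.141e+00  1.000e-03 -2.923e+00] [ 0.  -0.2 -1.6] 0.12125653258799698 49.60715711116791
d [ 152.3 -477.3   -0.8] turn 2.008 tip 11.0 t 3.8333 q [-0.5   0.51 -0.13  1.78  0.09  0.86  1.12] [509.  273.7 189.3] [ 3.141e+00  1.000e-03 -2.923e+00] [ 0.  -0.2 -1.6] 0.12125653258799698 49.60715711116791
```

View pics/w3.png

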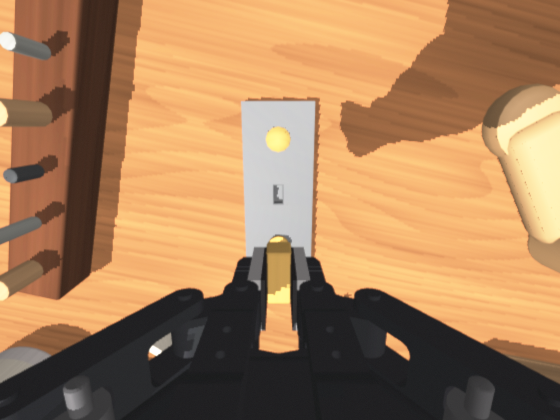

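The anchor is in the jaws and upright, and its pocket at (278,193) is empty. I'll carry it across the rack.

In the tool's units: -240 mm is -0.3, -120 mm is -0.15, 0.96 rad is 0.3056.

Emit:
run_rows(
  rows=[0.0125, -0.0375, 0, 0.0382, 0, 0.025, -0.075, 0, 0.0764, 0, 0.0375, -0.1125, 0, 0.1146, 0, 0.0488, -0.15, 0, 0.1528, 0, 0.06, -0.1875, 0, 0.191, 0, 0.0725, -0.225, 0, 0.2292, 0, 0.085, -0.2625, 0, 0.2674, 0, 0.0963, -0.3, 0, 0.3056, 0],
)

```text
time: 4.5
tcp_pos: [484.6, 21.3, 187.9]
tcp_rot: [-3.14, -0.001, 2.394]
ft_force: [0.9, 1.1, 0.2]
gripper_width: 0.125
grasp_force: 49.6
```

```bash
python3 -c "
from h import *
go(463.5,-225.3,190,1.352)"
```

```text
d [-152.2 -195.1   -1.9] turn 1.042 tip 11.0 t 4.5 q [-0.28  0.38  0.14  2.02 -0.08  0.75  0.73] [484.6  21.3 187.9] [-3.140e+00 -1.000e-03  2.394e+00] [0.9 1.1 0.2] 0.12516743842091918 49.60879683494568
```

In the tool's units: -192 mm is -0.24, -170 mm is -0.2125, 0.96 rad is 0.3056.

Emit:
run_rows(
  rows=[-0.0238, -0.03, 0, 0.0382, 0, -0.0475, -0.06, 0, 0.0764, 0, -0.0713, -0.09, 0, 0.1146, 0, -0.095, -0.12, 0, 0.1528, 0, -0.1188, -0.15, 0, 0.191, 0, -0.1425, -0.1825, 0, 0.2292, 0, -0.1663, -0.2125, 0, 0.2674, 0, -0.1875, -0.24, 0, 0.3056, 0],
)

```text
time: 5.17
tcp_pos: [465.5, -221.8, 188.0]
tcp_rot: [-3.14, 0.0, 1.433]
ft_force: [0.4, 0.3, -0.4]
gripper_width: 0.123
grasp_force: 49.6
```

```bash
python3 -c "
from h import *
go(463.5,-225.3,190,1.352)"
```

```text
d [-3.7 -1.5 -2. ] turn 0.081 tip 11.0 t 5.1667 q [ 0.01  0.45  0.42  1.96 -0.25  0.78  0.44] [ 465.5 -221.8  188. ] [-3.14   0.     1.433] [ 0.4  0.3 -0.4] 0.12268287129713669 49.608904123306274
```

In the tool's units: 70 mm is 0.0875, 50 mm is 0.0625, 0.08 rad is 0.0255.

Emit:
run_rows(
  rows=[-0.005, -0.0025, 0.025, 0.0255, 0, -0.005, -0.0025, 0.0625, 0.0255, 0, -0.005, -0.0025, 0.0875, 0.0255, 0, -0.005, -0.0025, 0.0875, 0.0255, 0, -0.005, -0.0025, 0.0875, 0.0255, 0, -0.005, -0.0025, 0.0875, 0.0255, 0, -0.005, -0.0025, 0.0875, 0.0255, 0],
)

```text
time: 5.75
tcp_pos: [464.7, -223.9, 120.0]
tcp_rot: [3.14, 0.0, 1.36]
ft_force: [-0.1, 1.0, -0.0]
gripper_width: 0.123
grasp_force: 49.6
```

```bash
python3 - <<'E'
from h import *
c=cap('wrist','w4')
go(463.5,-225.3,66,1.352)
cv2.imwrite('pics/w4c.png',cv2.resize(c['image'][110:310,180:380,::-1],None,fx=3,fy=3,interpolation=cv2.INTER_CUBIC))
E
```

```text
d [-1.6 -1.  54. ] turn 0.008 tip 11.0 t 5.8 q [ 0.06  0.56  0.38  2.01 -0.34  0.63  0.45] [ 464.7 -223.9  120. ] [3.14 0.   1.36] [ 0.2 -0.1 -0.5] 0.12867924257786667 49.6073180437088
```

View pics/w4c.png

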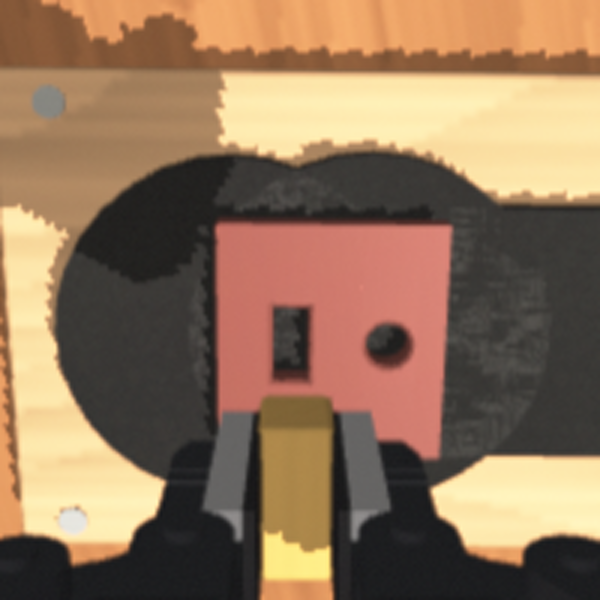

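The slot spans crop x 272–310, y 305–382, centred at (291,343.5), and the hole is at (389,344.5). The held anchor's top face spans about x 261–332, y 428–580, and it looks square in the jaws.

```bash
python3 - <<'E'
from h import *
c=load('w4')
L=lambda x,y,z:ray(c,(x+.5)/3-.5+180,(y+.5)/3-.5+110,z)[:2]
s=L(291,343.5,34);h=L(389,344.5,34);d=h-s
print('slot',s,'hole dist',np.linalg.norm(d),'sole yaw',np.arctan2(d[1],d[0]))
a,b=L(296.5,428,122),L(296.5,580,122);print('anchor',(a+b)/2,np.linalg.norm(a-b),np.linalg.norm(L(261,500,122)-L(332,500,122)),np.arctan2(*(a-b)[::-1]))
e,f=L(291,305,34),L(291,382,34);print('slot len',np.linalg.norm(e-f),'yaw',np.arctan2(*(e-f)[::-1]))
E
```

```text
slot [ 462.1269905  -226.25257002] hole dist 24.0585022251593 sole yaw -0.22270029762258178
anchor [ 463.79858809 -224.45371329] 25.702398440242412 10.873664262190985 1.359126590212076
slot len 19.828720611758882 yaw 1.3575609077245847
```

In the tool's units: 54 mm is 0.0675, 50 mm is 0.0625, 0.008 rad is 0.0025.

Emit:
run_rows(
  rows=[-0.0024, -0.0016, 0.025, 0.0025, 0, -0.0024, -0.0016, 0.05, 0.0025, 0, -0.0024, -0.0016, 0.0625, 0.0025, 0, -0.0024, -0.0016, 0.0675, 0.0025, 0, -0.0024, -0.0016, 0.0675, 0.0025, 0, -0.0024, -0.0016, 0.0675, 0.0025, 0, -0.0024, -0.0016, 0.0675, 0.0025, 0, -0.0024, -0.0016, 0.0675, 0.0025, 0],
)

```text
time: 6.47
tcp_pos: [462.9, -225.5, 65.7]
tcp_rot: [3.14, 0.0, 1.352]
ft_force: [-0.6, -0.3, -0.4]
gripper_width: 0.124
grasp_force: 49.6
```

```bash
python3 - <<'E'
from h import *
c=cap('wrist','w5'); t=cap('scene','s5')
go(463.1,-225.4,66,1.352)
A=cv2.resize(c['image'][160:310,210:360,::-1],(400,400),interpolation=cv2.INTER_CUBIC)
B=cv2.resize(t['image'][115:195,210:290,::-1],(400,400),interpolation=cv2.INTER_CUBIC)
cv2.imwrite('pics/f.png',np.hstack([A,B]))
E
```

```text
d [ 0.   0.3 -0.5] turn -0.0 tip 11.0 t 6.5667 q [ 0.11  0.65  0.31  2.03 -0.39  0.52  0.49] [ 462.8 -225.4   65.5] [3.141 0.    1.352] [ 0.5  0.2 -1. ] 0.11865609965777289 49.614654779434204
```

View pics/f.png

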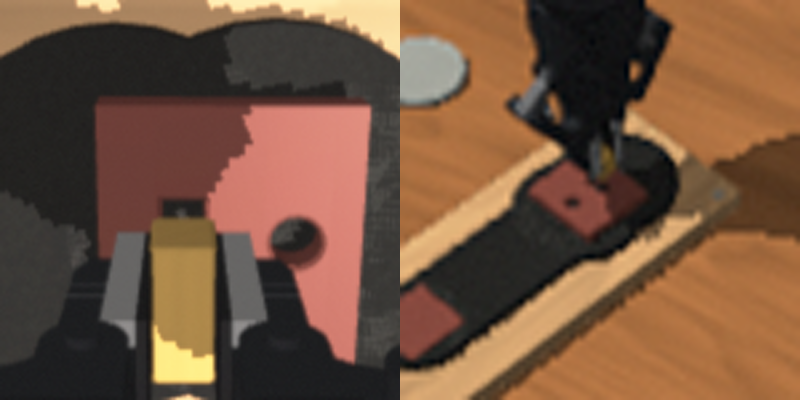

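The anchor is lined up over the slot: slot columns 160–206 against head columns 152–215. The slot's far end is at row 199, the hole is at (298,242), and there is no contact. I'll check this numerically.

```bash
python3 - <<'E'
from h import *
c=load('w5')
L=lambda x,y,z:ray(c,(x+.5)*.375-.5+210,(y+.5)*.375-.5+160,z)[:2]
u=np.array([np.cos(1.352),np.sin(1.352)])
e=L(183,199,34); print('slot from end ±',e-9.5*u,e+9.5*u)
h=L(298,242,34); print('slot from hole',h-24*np.array([np.cos(.219),-np.sin(.219)]))
print('anchor',(L(183.5,248,67.5)+L(183.5,383,67.5))/2,np.linalg.norm(L(183.5,248,67.5)-L(183.5,383,67.5)), bot.state()['qvel'].round(3))
E
```

```text
slot from end ± [ 461.99677123 -226.11108485] [ 466.1208125  -207.56405588]
slot from hole [ 462.33124805 -226.3734286 ]
anchor [ 462.02328378 -226.28695421] 25.742935863033644 [ 0.     0.003 -0.002  0.001 -0.002 -0.002  0.001]
```

Measured from the wrist view, the anchor agrees with the slot to under a millimetre and is about 10 mm above it. Handing in.

```bash
python3 -c "
from h import *
print(bot.job_done())"
```

```text
the job is handed in; nothing more can be done
None
```

I handed in the job with the anchor still gripped, foot down over the slot; by my wrist-camera measurement it is within about 1 mm of the slot's centre, aligned with it and about 10 mm above it, and the hand-in reported no verdict.

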